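# Set out the parts of a lamp circuit on the wiring board

### The arm

A 7-joint arm with a two-finger parallel gripper is mounted at the origin on the work surface. World frame = base frame: x ahead of the robot, y to its left, z up, the work surface at z = 0. Lengths are in m, angles in rad, forces in N, time in s.
With the tool pointing down it reaches from about 0.425 to 0.925 m from the base axis. Payload 6.8 kg.
Tool frame: the origin (TCP) lies at the centre of the arm's flange, where the gripper is bolted on; the fingertips stand 182 mm ahead of it and the grasp point (between the pads) lies 163 mm ahead of it; z points along the fingers, y is the line along which they close (so a half turn about z gives the same grasp; the last joint's range is limited). The gripper opens to 88 mm and grips with 3 to 60 N. Pads are 20 mm wide; open, the fingers measure 115 mm over their backs; the gripper's body (75 mm by 178 mm) begins 61 mm behind the grasp point.
Start: joints at [-1.355, 0.477, 0.022, 1.555, -0.011, 1.109, -0.083], TCP at [0.215, 0.64, 0.405] pointing down, gripper open.
Joint ranges: [-2.96, 2.96], [-0.34, 2.1], [-1.41, 1.46], [0.24, 2.44], [-1.37, 4.51], [0.17, 1.92], [-2.96, 2.96]. Speed limits (rad/s): [2.39, 2.39, 3.14, 3.14, 3.14, 3.14, 3.14].

### API

Orientations are given as a 3x3 rotation matrix whose columns are the frame's x, y, z axes.
In Python, from cell import r, cams gives the robot as it stands. The module is installed in compiled form; this text tells all that it offers.
- The arm moves only by the shell command python3 -m crank 'ROWS'. ROWS is JSON, a list that holds one entry, the list of rows, each a list of 7 numbers: the turn, a rotation vector about the tool's x, y, z in degrees, then the shift along the tool's x, y, z in mm, then the finger opening in mm, from 0 to 87.8. In form: [[[rx, ry, rz, dx, dy, dz, claw], ...]]. A call has 1 to 10 rows; each row shifts and turns the commanded pose from where the row before left it, along the tool's axes as they then stand; what a row does not reach is not made up. A row lasts 1/10 s, in which the tool goes at most 50 mm and 8.59 degrees, less where a joint would pass 70% of its speed; a pose out of reach is approached as far as the arm can. A call with a gripper value outside its range is refused whole. The fingers move at their own pace and stop on an object; the grip force is fixed at half the most. Time passes only in rows, so rows that do not move let the fingers close. It gives the time, the measured TCP pose, the force, the opening and the grip force at its end, in the units of the state.
- r.observe(): the state, without advancing time (a new reading comes with each control period).
- cams.snapshot(name): name is "scene" or "side" or "wrist"; returns a dict with "image" (384x512x3 uint8, red, green, blue), "depth" (384x512 float32, m along the optical axis (not along the pixel's ray), 0 where there is no reading), "K" (3x3 intrinsics, pixels), "R" (3x3) and "t" (3): a world point X has camera coordinates R X + t; the wrist camera has in their place "T_tool_cam" (4x4, takes a point from camera to tool coordinates, whose origin is the TCP and whose axes are the flange's). Camera axes: x right, y down, z forward; pixel columns grow to the right and rows downward; lengths in m; the calibration is good to about 2 mm. A picture is of the moment at which its call begins: read the wrist's pose just before it.
- r.job_done(): hands the job in; it is judged then, once.
The state is a dict: "t": time; "joints": joint angles; "dq": joint speeds; "joint_torque": joint torques, N m; "eef_pos": TCP position; "ee_rot": TCP orientation; "wrist_force": force on the tool from outside, world axes, zero at the start; "moment": the same for the moment, N m; "finger_gap": finger opening in m; "finger_force": force on a finger pad.
Only numpy, scipy, OpenCV 4.12 (cv2) and the standard library are available. Lean on these libraries where they do the work, as an engineer would, in place of code of your own. Each camera call takes 0.05 s, during which the arm holds its last target. There are 200 camera calls.

### The job

Set out the lamp circuit on the wiring board, square to the board and all upright: the lampholder seated on top of the blue-rimmed box; the transformer midway between the two boxes, its long side along the line that joins them; the switch in front of (on the robot's side of) the yellow-rimmed box, 9 cm from centre to centre. Straight behind the transformer, 11 cm from centre to centre, stand the large green domed cover, open side up as it lies now, with the small orange cover cupped inside it. Leave the red multimeter where it lies.

Things in the scene. Friction and masses are not known exactly. Their poses are not given: they have to be found in the camera images.
- board: Fixed plywood board, top 12 mm above the table. Origin on its underside, midway between the two boxes fixed on it; +x points away from the robot (behind), +y left along the pencil line through both boxes. Reaches 145 mm forward, 215 back, 175 to each side. Conduits, tops up to 23 mm over the board, run back from the boxes to x = 178 mm. A loose black tape roll (54 mm, 18 high) lies near x = -100.
- blue_box: Round grey junction box with a blue rim, open on top, fixed on the board 120 mm left or right of its origin (it and the yellow-rimmed box swap sides from start to start). Outer diameter 62, inner 54, height 40 mm. Origin at the centre of its underside, on the board's top face; axes parallel to the board's.
- yellow_box: Round grey junction box with a yellow rim, else the same as the blue-rimmed box, at the other end of the line. Origin at the centre of its underside, on the board's top face; axes parallel to the board's.
- lampholder_c (a point): Loose lampholder, 58 mm high on one axis: grey spigot diameter 36 mm (0 to 10 mm up; fits a box's mouth with 9 mm play all round), round white plate diameter 66 (10 to 18), white barrel diameter 36 (18 to 58) with brass top. Stands on the spigot. This point is half-way up the barrel, 38 mm above the underside; z up. Seated, the plate rests on the rim, the point 68 mm above the board's top.
- switch_c (a point): Loose surface switch: pale grey square housing 54 x 54 mm, 34 mm high, with a white rocker 34 x 26 mm standing at most 4 mm proud on top. This point is the centre of the housing, 17 mm above its underside; x and y axes along its sides, z up. Any of its four quarter turns counts as square.
- transformer_c (a point): Loose transformer of 0.35 kg: dark steel laminations with a copper coil, 46 mm (its x) by 64 mm (its y, the long side), 48 mm high with a black terminal strip on top (the top 6 mm, 30 x 44 mm). This point is its centre, 24 mm above its underside; z up. Either way round is right.
- large_cover_c (a point): Loose large green domed cover lying upside down like a bowl on its flat crown (36 mm across), open side up. Rim outer diameter 64, inner 58 mm; 34 mm high; crown 4 mm thick; its side is near upright in the top 14 mm and rounds inward below. This point is on its axis 17 mm above its underside; z up.
- small_cover_c (a point): Loose small orange domed cover lying upside down like a bowl on its flat crown (22 mm across). Rim outer diameter 44 mm, 30 mm high; a white screw boss, diameter 12 mm, stands in its middle up to 54 mm above the underside, good to grip. This point is on its axis 27 mm above its underside; z up. Cupped, it stands on the large cover's inner floor, 4 mm above that cover's underside.
- multimeter_c (a point): Red multimeter 150 x 75 x 34 mm (dial to 40 mm) lying on the table on the right. This point is at its centre, 17 mm up. To be left alone.
There are look-alikes about, which are no part of the job. What is shaped like the part that bears small_cover_c but purple is not meant.

How it is judged:
By the outcome, as a careful person would: the job done as asked, in the order asked, and still so for the second after the job is handed in, with the robot touching nothing.
It also fails if it takes over 131 s, if anything falls off the work surface, if the arm or the gripper's body presses on something with over 40 N, if the wrist force passes 120 N, or if a joint passes its speed limit or range.

## Working session

There is one attempt and no reset: what is moved stays moved. The work goes in short steps, Python scripts to look and compute and a shell command to move; the robot and the scene stay as the last step left them, time stands still between calls to the robot, and variables do not carry over. Pictures are saved under pics/ and viewed, at most 17 in all, crops included, and the job is handed in when it is done.

```bash
mkdir -p pics
cat > h.py <<'E'
import numpy as np, cv2
from cell import r, cams
def snap(n):
    s=r.observe(); d=cams.snapshot(n)
    if n=="wrist":
        T=np.eye(4);T[:3,:3]=s["ee_rot"];T[:3,3]=s["eef_pos"];M=T@np.array(d["T_tool_cam"])
        d["C"]=M[:3,3];d["A"]=M[:3,:3]
    else:
        R=np.array(d["R"]);d["A"]=R.T;d["C"]=-R.T@np.array(d["t"])
    return d
def ray(d,u,v,z):
    w=d["A"]@np.linalg.inv(d["K"])@np.array([u,v,1.]); return d["C"]+w*(z-d["C"][2])/w[2]
def cloud(d):
    v,u=np.mgrid[:384,:512]; p=np.stack([u,v,np.ones_like(u)],-1)@np.linalg.inv(d["K"]).T*d["depth"][...,None]
    return p@d["A"].T+d["C"]
def save(d,f,crop=None,k=1):
    im=d["image"][...,::-1]
    if crop: im=im[crop[1]:crop[3],crop[0]:crop[2]]
    cv2.imwrite("pics/"+f,cv2.resize(np.ascontiguousarray(im),None,fx=k,fy=k,interpolation=cv2.INTER_CUBIC))
E
python3 - <<'E'
from h import *
import pickle
for n in ("scene","side","wrist"):
    d=snap(n); pickle.dump(d,open(n+".pkl","wb")); save(d,n+"0.png",k=1.5); print(n,d["C"].round(3),d["A"].round(2).tolist())
s=r.observe();print(s["t"],s["eef_pos"],np.round(s["ee_rot"],3).tolist(),s["finger_gap"])
E
```

```text
scene [ 1.284 -0.377  0.969] [[0.44, 0.64, -0.63], [0.9, -0.33, 0.29], [-0.02, -0.7, -0.72]]
side [-0.066 -0.786  0.861] [[0.83, -0.35, 0.43], [-0.56, -0.55, 0.62], [0.02, -0.76, -0.66]]
wrist [0.135 0.667 0.384] [[0.32, 0.9, 0.29], [0.95, -0.3, -0.1], [-0.0, 0.3, -0.95]]
0.15 [0.21469065 0.63974252 0.40392216] [[-0.948, 0.318, -0.0], [0.318, 0.948, -0.001], [-0.0, -0.001, -1.0]] 0.08800611512727245
```

View pics/scene0.png

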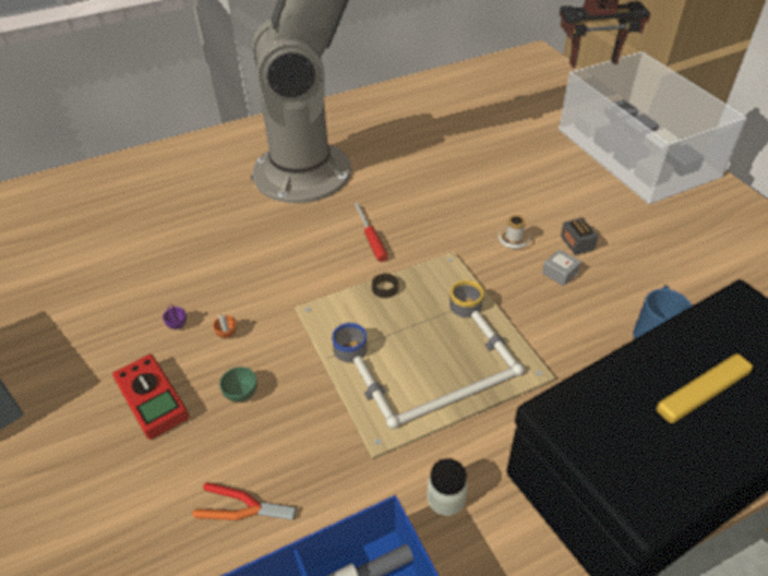

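View pics/side0.png

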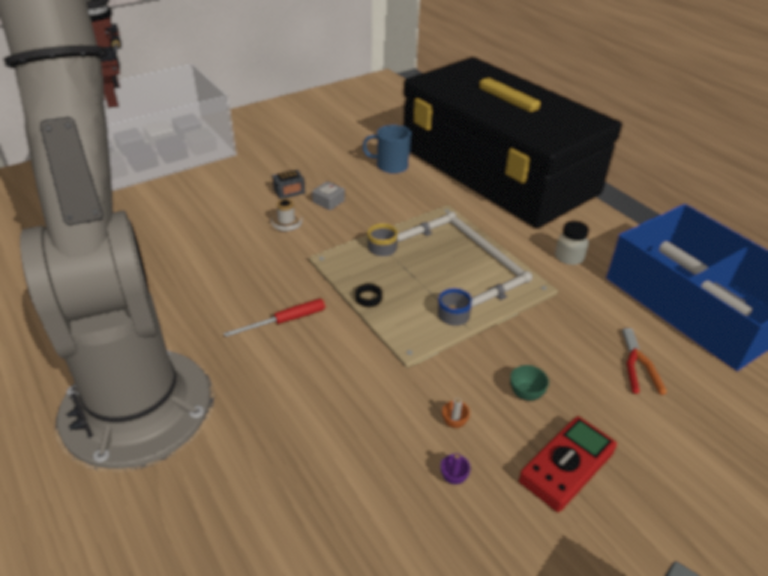

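The scene view (pixels in the 1.5× picture) shows:
- blue box (349,342) and yellow box (466,297)
- lampholder (515,232), transformer (578,236) and switch (562,266)
- green cover (239,384)
- two small covers: orange with a white boss (225,325) and purple (174,317); orange is the one meant
- multimeter (150,395)

The side view agrees. Next I'll measure these.

```bash
cat > m.py <<'E'
from h import *
import pickle
S={n:pickle.load(open(n+".pkl","rb")) for n in("scene","side")}
H={n:cv2.cvtColor(S[n]["image"],cv2.COLOR_RGB2HSV) for n in S}
# windows in 1.5x px: scene, side
W=dict(blue=((325,318,375,368),(432,285,478,330)),yellow=((443,278,490,318),(362,222,404,258)),
 green=((215,365,262,405),(505,364,553,402)),orange=((208,310,242,340),(438,398,474,430)),
 purple=((160,303,190,332),(438,452,474,486)),lamp=((495,212,535,250),(268,198,304,232)),
 trans=((560,217,600,254),(270,168,308,198)),switch=((540,248,584,286),(308,180,348,210)))
hue=dict(blue=(105,130),yellow=(18,32),green=(65,95),orange=(3,14),purple=(125,160))
zr=dict(blue=.052,yellow=.052,green=.034,orange=.030,purple=.03)
for k,w in W.items():
    for n,b in zip(S,w):
        x0,y0,x1,y1=(int(q/1.5) for q in b); d=S[n]; c=cloud(d)[y0:y1,x0:x1]; h=H[n][y0:y1,x0:x1]
        ok=(d["depth"][y0:y1,x0:x1]>0)&(c[...,2]>.006)
        if k in hue:
            m=(h[...,0]>=hue[k][0])&(h[...,0]<=hue[k][1])&(h[...,1]>110)
            if k=='yellow': m&=(h[...,1]>150)
            cs,_=cv2.findContours(m.astype(np.uint8),cv2.RETR_EXTERNAL,cv2.CHAIN_APPROX_NONE); q=max(cs,key=cv2.contourArea)
            p=np.array([ray(d,u+x0,v+y0,zr[k])[:2] for u,v in q[:,0]]); (cx,cy),rad=cv2.minEnclosingCircle((p*1000).astype(np.float32))
            P=c[m&ok]; print(k,n,"ring",round(cx),round(cy),"r",round(rad,1),"z98",(np.percentile(P[:,2],98)*1e3).round(1), "top xy",(np.median(P[P[:,2]>zr[k]-.006],0)*1e3).round())
        else:
            P=c[ok]; zt=np.percentile(P[:,2],98); T=P[P[:,2]>zt-.008]
            (cx,cy),(a,bb),an=cv2.minAreaRect((T[:,:2]*1000).astype(np.float32))
            print(k,n,"z98",(zt*1e3).round(1),"top",round(cx),round(cy),"size",round(a),round(bb),"ang",round(an),"all",(P.mean(0)*1e3).round())
E
python3 m.py
python3 - <<'E'
from h import *
d=[__import__('pickle').load(open(n+'.pkl','rb')) for n in('scene','side')]
a=d[0]["image"][135:200,320:410,::-1];b=d[0]["image"][190:280,60:190,::-1];c=d[1]["image"][100:165,170:260,::-1];e=d[1]["image"][230:330,280:410,::-1]
z=lambda i:cv2.resize(i,(400,300),interpolation=cv2.INTER_CUBIC)
cv2.imwrite("pics/crop1.png",np.vstack([np.hstack([z(a),z(b)]),np.hstack([z(c),z(e)])]))
E
```

```text
blue scene ring 570 -128 r 25.0 z98 55.4 top xy [ 571. -128.   51.]
blue side ring 543 -131 r 26.3 z98 52.6 top xy [ 548. -123.   49.]
yellow scene ring 565 116 r 28.2 z98 54.1 top xy [564. 114.  50.]
yellow side ring 543 102 r 22.6 z98 52.2 top xy [553. 111.  48.]Traceback (most recent call last):
  File "m.py", line 19, in <module>
    cs,_=cv2.findContours(m.astype(np.uint8),cv2.RETR_EXTERNAL,cv2.CHAIN_APPROX_NONE); q=max(cs,key=cv2.contourArea)
                                                                                         ~~~^^^^^^^^^^^^^^^^^^^^^^^^
ValueError: max() iterable argument is empty
```

View pics/crop1.png

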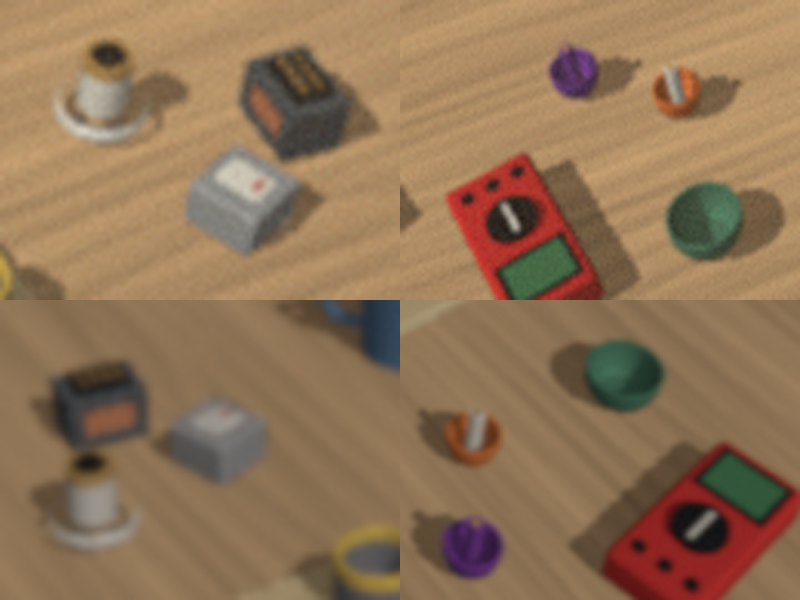

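The crop shows the white lampholder standing, the transformer, the switch, the orange cover with white boss (the target), the all-purple decoy and the green bowl. I'll loosen the masks.

```bash
sed -i 's/\[...,1\]>110/[...,1]>70/; s/\[...,1\]>150/[...,1]>140/; s/green=(65,95)/green=(60,95)/' m.py
sed -i 's/            cs,_=/            if m.sum()<9: print(k,n,"no",np.median(h.reshape(-1,3),0),h[h.shape[0]\/\/2,h.shape[1]\/\/2]); continue\n            cs,_=/' m.py; python3 m.py
python3 - <<'E'
from h import *
s=r.observe()
# look-down at lamp area: report wrist cam offset
d=__import__('pickle').load(open('wrist.pkl','rb'));print(np.round(d["T_tool_cam"],3).tolist(),d["K"].tolist())
E
```

```text
blue scene ring 562 -120 r 32.0 z98 54.9 top xy [ 569. -122.   51.]
blue side ring 551 -125 r 33.8 z98 52.6 top xy [ 548. -120.   50.]
yellow scene ring 563 120 r 32.9 z98 54.8 top xy [561. 120.  51.]
yellow side ring 553 118 r 33.9 z98 54.0 top xy [553. 125.  49.]
green scene ring 553 -316 r 24.4 z98 33.8 top xy [ 568. -334.   31.]
green side ring 541 -326 r 34.6 z98 34.6 top xy [ 530. -326.   32.]
orange scene ring 418 -304 r 29.7 z98 44.9 top xy [ 417. -304.   29.]
orange side ring 405 -311 r 28.6 z98 31.7 top xy [ 406. -311.   29.]
purple scene ring 354 -385 r 27.4 z98 52.6 top xy [ 354. -385.   30.]
purple side ring 343 -390 r 24.5 z98 51.8 top xy [ 342. -390.   29.]
lamp scene z98 60.7 top 439 312 size 34 36 ang 61 all [446. 306.  37.]
lamp side z98 61.2 top 436 311 size 42 32 ang 62 all [430. 301.  36.]
trans scene z98 50.6 top 505 425 size 43 62 ang 81 all [513. 419.  34.]
trans side z98 50.8 top 500 423 size 37 62 ang 88 all [496. 415.  32.]
switch scene z98 38.7 top 562 343 size 54 56 ang 20 all [565. 341.  27.]
switch side z98 38.7 top 558 340 size 55 56 ang 16 all [553. 332.  27.]
[[-0.001, -0.953, -0.303, 0.084], [1.0, -0.001, 0.0, 0.0], [-0.001, -0.303, 0.953, 0.02], [0.0, 0.0, 0.0, 1.0]] [[282.6442499748572, 0.0, 253.8930345066427], [0.0, 282.6442499748572, 195.50103580740463], [0.0, 0.0, 1.0]]
```

Scene and side agree to about a centimetre, and the two boxes measure 241 mm apart as they should. I'll square up the tool and go above the lampholder.

```bash
python3 -m crank '[[[0,0,-6.2,0,0,0,87],[0,0,-6.2,0,0,0,87],[0,0,-6.14,0,0,0,87]]]'; python3 -m crank '[[[0,0,0,-27,-41,0,87],[0,0,0,-27,-41,0,87],[0,0,0,-27,-41,0,87],[0,0,0,-27,-41,0,87],[0,0,0,-27,-41,0,87],[0,0,0,-27,-41,0,87],[0,0,0,-27,-41,0,87],[0,0,0,-27,-41,0,87],[0,0,0,0,0,0,87]]]'
cat > w.py <<'E'
from h import *
import sys
d=snap("wrist"); save(d,sys.argv[1],k=1.5); __import__('pickle').dump(d,open("w.pkl","wb"))
s=r.observe();print(s["t"],np.round(s["eef_pos"],4),np.round(s["ee_rot"],3).tolist(),np.round(s["joints"],2),d["C"].round(3))
E
python3 w.py w1.png
```

```text
t: 0.45
eef_pos: [0.2147, 0.6398, 0.4042]
ee_rot: [[-1.0, -0.004, -0.0], [-0.004, 1.0, -0.001], [0.0, -0.001, -1.0]]
wrist_force: [-0.6, 0.1, -0.3]
finger_gap: 0.087
finger_force: 0.0
t: 1.35
eef_pos: [0.4346, 0.3051, 0.4047]
ee_rot: [[-1.0, 0.011, 0.002], [0.011, 1.0, -0.003], [-0.002, -0.003, -1.0]]
wrist_force: [-0.0, 0.4, -1.0]
finger_gap: 0.0867
finger_force: 0.0
1.4 [0.4326 0.3085 0.4046] [[-1.0, 0.007, 0.0], [0.007, 1.0, -0.001], [-0.0, -0.001, -1.0]] [-0.81  0.24  0.08  1.9  -0.02  1.    0.85] [0.351 0.306 0.385]
```

View pics/w1.png

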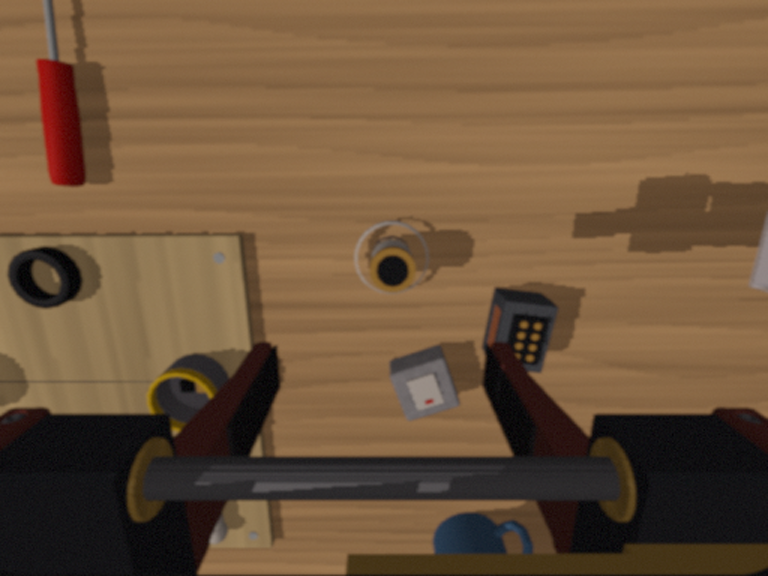

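The wrist view shows the lampholder cap at (393,270), plate ring centred at (392,257), switch (424,382), transformer (522,330), yellow rim (185,398) and the board's corner at (243,236). I'll refine these.

```bash
cat > w2.py <<'E'
from h import *
import pickle
d=pickle.load(open("w.pkl","rb")); c=cloud(d)
print("lamp cap",ray(d,393/1.5,270/1.5,.058).round(4),"plate",ray(d,392/1.5,257/1.5,.016).round(4))
for k,(x,y),rad,z0,z1 in (("switch",(.56,.342),.05,.026,.045),("trans",(.503,.424),.05,.036,.06),("lamp",(.437,.311),.03,.05,.07)):
    P=c[(np.hypot(c[...,0]-x,c[...,1]-y)<rad)&(c[...,2]>z0)&(c[...,2]<z1)]
    R=cv2.minAreaRect((P[:,:2]*1000).astype(np.float32)); print(k,len(P),np.round(R[0]),np.round(R[1]),round(R[2],1),"ztop",np.percentile(P[:,2],95).round(4))
hsv=cv2.cvtColor(d["image"],cv2.COLOR_RGB2HSV)
print("board corner",ray(d,243/1.5,236/1.5,.012).round(4),"far",ray(d,272/1.5,546/1.5,.012).round(4), "line",ray(d,30/1.5,381/1.5,.012).round(4),ray(d,255/1.5,381/1.5,.012).round(4),ray(d,128/1.5,381/1.5,.012).round(4))
E
python3 w2.py
```

```text
lamp cap [0.4363 0.3143 0.058 ] plate [0.4353 0.3145 0.016 ]
switch 1351 [559. 343.] [55. 54.] 19.4 ztop 0.0377
trans 1357 [503. 429.] [46. 64.] 82.6 ztop 0.0494
lamp 753 [436. 313.] [36. 36.] 89.8 ztop 0.0602
board corner [0.4156 0.1827 0.012 ] far [0.7717 0.1762 0.012 ] line [ 0.5575 -0.0445  0.012 ] [0.56   0.1785 0.012 ] [0.5586 0.0527 0.012 ]
```

```bash
python3 -m crank '[[[0,0,0,-3.5,4,40,87],[0,0,0,0,0,40,87],[0,0,0,0,0,40,87],[0,0,0,0,0,40,87],[0,0,0,0,0,20,87],[0,0,0,0,0,17,87],[0,0,0,0,0,0,87],[0,0,0,0,0,0,87]]]'
```

```text
t: 2.2
eef_pos: [0.4337, 0.3168, 0.2077]
ee_rot: [[-1.0, -0.001, -0.001], [-0.001, 1.0, 0.0], [0.001, 0.0, -1.0]]
wrist_force: [0.3, 0.5, 0.3]
finger_gap: 0.0868
finger_force: 0.0
```

```bash
python3 -m crank '[[[0,0,0,-2,-2.5,0,70],[0,0,0,0,0,0,45],[0,0,0,0,0,0,20],[0,0,0,0,0,0,20],[0,0,0,0,0,0,20],[0,0,0,0,0,0,20],[0,0,0,0,0,0,20]]]'; python3 -m crank '[[[0,0,0,0,0,-30,20],[0,0,0,0,0,-50,20],[0,0,0,0,0,-50,20],[0,0,0,0,0,-30,20],[0,0,0,0,0,0,20]]]'
```

```text
t: 2.9
eef_pos: [0.4362, 0.3134, 0.2077]
ee_rot: [[-1.0, 0.0, -0.0], [0.0, 1.0, -0.0], [0.0, -0.0, -1.0]]
wrist_force: [-0.3, -0.4, 1.0]
finger_gap: 0.0355
finger_force: 30.0
t: 3.4
eef_pos: [0.4373, 0.3141, 0.3722]
ee_rot: [[-1.0, 0.0, 0.006], [0.001, 1.0, 0.006], [-0.006, 0.006, -1.0]]
wrist_force: [-1.0, 0.9, -0.7]
finger_gap: 0.0356
finger_force: 30.0
```

```bash
python3 -m crank '[[[0,0,0,0,-45,-5,20],[0,0,0,0,-45,-5,20],[0,0,0,0,-45,-5,20],[0,0,0,0,-45,-5,20],[0,0,0,0,-45,-5,20],[0,0,0,0,-45,0,20],[0,0,0,0,-44,0,20],[0,0,0,0,0,0,20],[0,0,0,0,0,0,20],[0,0,0,0,0,0,20]]]'; python3 w.py w3.png
```

```text
t: 4.4
eef_pos: [0.436, 0.0005, 0.392]
ee_rot: [[-1.0, -0.001, -0.001], [-0.001, 1.0, 0.0], [0.001, 0.0, -1.0]]
wrist_force: [-0.9, 0.7, 0.6]
finger_gap: 0.0358
finger_force: 30.0
4.45 [0.436  0.0007 0.3921] [[-1.0, -0.002, -0.001], [-0.002, 1.0, -0.0], [0.001, -0.0, -1.0]] [-0.41  0.09  0.29  2.13 -0.03  0.93  1.46] [0.352 0.001 0.372]
```

View pics/w3.png

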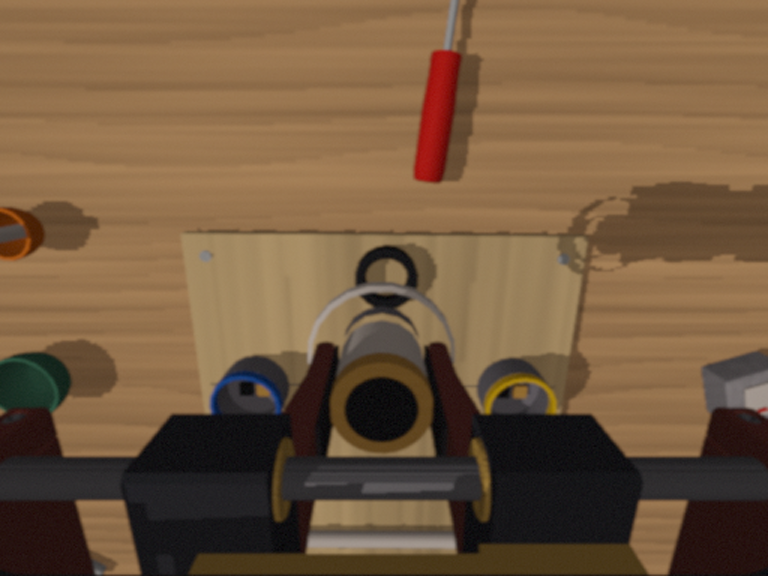

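The view shows blue rim (249,402), yellow rim (520,402), board front corners (183,233) and (588,236), and the held lampholder upright. I'll fit circles to the rims.

```bash
cat > w4.py <<'E'
from h import *
import pickle
from scipy.optimize import least_squares
d=pickle.load(open("w.pkl","rb")); c=cloud(d)
h=cv2.cvtColor(d["image"],cv2.COLOR_RGB2HSV)
O=[]
for k,lo,hi,g in(("blue",100,130,(.557,-.122)),("yellow",18,32,(.558,.119))):
    m=(h[...,0]>=lo)&(h[...,0]<=hi)&(h[...,1]>(130 if k=="blue" else 170))
    P=np.array([ray(d,u,v,.052)[:2] for v,u in np.argwhere(m)])
    P=P[np.hypot(*(P-g).T)<.045]
    f=least_squares(lambda q:np.hypot(*(P-q).T)-.029,g,loss="soft_l1",f_scale=.002); O.append(f.x); print(k,len(P),f.x.round(4),np.std(f.fun).round(4))
    D=c[m]; D=D[(np.hypot(*(D[:,:2]-g).T)<.045)&(abs(D[:,2]-.052)<.004)]
    f=least_squares(lambda q:np.hypot(*(D[:,:2]-q).T)-.029,g,loss="soft_l1",f_scale=.002); print(" depth",len(D),f.x.round(4),np.median(D[:,2]))
print("mid",np.mean(O,0).round(4),"dist",np.linalg.norm(O[0]-O[1]),"yaw",np.degrees(np.arctan2(-(O[1]-O[0])[0],(O[1]-O[0])[1])))
a,b=ray(d,183/1.5,233/1.5,.012),ray(d,588/1.5,236/1.5,.012);print(a.round(4),b.round(4),np.degrees(np.arctan2(-(b-a)[0],(b-a)[1])), (a+b)[:2]/2+[.145,0])
# held lamp axis: cap
P=c[(abs(c[...,1])<.05)&(abs(c[...,0]-.436)<.05)&(c[...,2]>.2)&(c[...,2]<.3)]
z=np.percentile(P[:,2],[50,90,99]);print("lamp z",z)
E
python3 w4.py
```

```text
blue 369 [ 0.5552 -0.1151] 0.0022
 depth 233 [ 0.5568 -0.1166] 0.05135930849706821
yellow 420 [0.5582 0.1213] 0.0032
 depth 279 [0.5586 0.1215] 0.051685806863637274
mid [0.5567 0.0031] dist 0.23634765857028936 yaw -0.7102714997172127
[ 0.4127 -0.1677  0.012 ] [0.4152 0.1782 0.012 ] -0.4104766922258458 [0.55892096 0.0052243 ]
lamp z [0.24377927 0.29724637 0.29971072]
```

```bash
python3 -m crank '[[[0,0,0,-30,-30,0,20],[0,0,0,-30,-30,0,20],[0,0,0,-30,-30,10,20],[0,0,0,-30,-28,30,20],[0,0,0,0,0,40,20],[0,0,0,0,0,12,20],[0,0,0,0,0,0,20],[0,0,0,0,0,0,20]]]'; python3 w.py w5.png
```

```text
t: 5.25
eef_pos: [0.5559, -0.117, 0.3021]
ee_rot: [[-1.0, -0.002, 0.001], [-0.002, 1.0, 0.001], [-0.001, 0.001, -1.0]]
wrist_force: [1.0, -0.1, -0.2]
finger_gap: 0.0354
finger_force: 30.0
5.3 [ 0.5561 -0.1172  0.3028] [[-1.0, -0.001, 0.002], [-0.001, 1.0, 0.0], [-0.002, 0.0, -1.0]] [-0.17  0.44  0.35  1.93 -0.2   0.81  1.86] [ 0.472 -0.117  0.282]
```

View pics/w5.png

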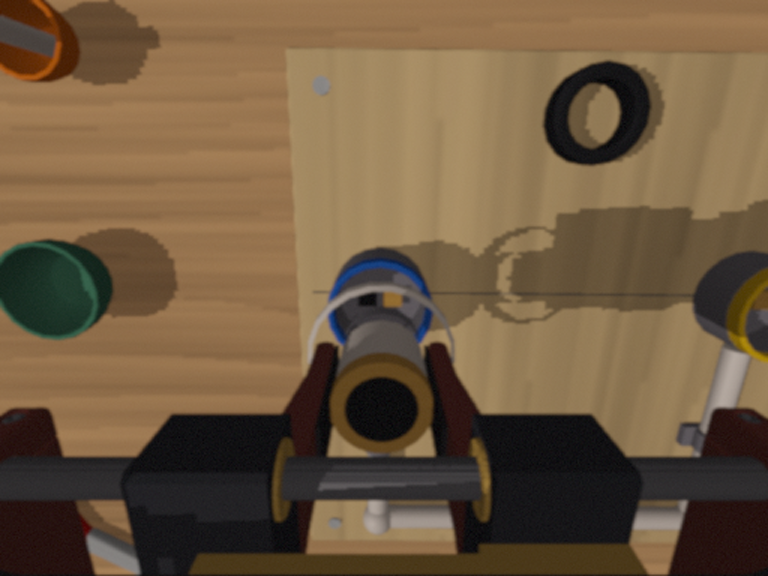

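The blue rim is centred at column 380, directly below the lampholder. I'll check x and lower it.

```bash
python3 - <<'E'
from h import *
import pickle
d=pickle.load(open("w.pkl","rb"))
print("blue front outer",ray(d,380/1.5,260/1.5,.052).round(4),ray(d,328/1.5,306/1.5,.052).round(4),ray(d,432/1.5,306/1.5,.052).round(4))
print("line",ray(d,315/1.5,292/1.5,.012).round(4),ray(d,690/1.5,295/1.5,.012).round(4),"corner",ray(d,288/1.5,48/1.5,.012).round(4))
print("green rim L/R/front",[ray(d,u/1.5,v/1.5,.034).round(4) for u,v in((111,300),(60,240),(55,338))])
E
python3 -m crank '[[[0,0,0,0,0,20,20],[0,0,0,0,0,15,20],[0,0,0,0,0,10,20],[0,0,0,0,0,3,20],[0,0,0,0,0,2,20],[0,0,0,0,0,0,20],[0,0,0,0,0,0,20]]]'
```

```text
blue front outer [ 0.5263 -0.1169  0.052 ] [ 0.5535 -0.1469  0.052 ] [ 0.5534 -0.087   0.052 ]
line [ 0.5577 -0.1604  0.012 ] [0.5597 0.091  0.012 ] corner [ 0.4132 -0.1689  0.012 ]
green rim L/R/front [array([ 0.5559, -0.283 ,  0.034 ]), array([ 0.5186, -0.3059,  0.034 ]), array([ 0.5814, -0.3234,  0.034 ])]
t: 6.0
eef_pos: [0.5558, -0.1183, 0.2516]
ee_rot: [[-1.0, 0.0, 0.001], [0.0, 1.0, -0.0], [-0.001, -0.0, -1.0]]
wrist_force: [0.2, -1.7, -1.4]
finger_gap: 0.0355
finger_force: 30.0
```

```bash
python3 -m crank '[[[0,0,0,-2,1,1,20],[0,0,0,0,0,1,20],[0,0,0,0,0,0,20],[0,0,0,0,0,0,20]]]';  python3 -m crank '[[[0,0,0,0,0,0,36],[0,0,0,0,0,0,50],[0,0,0,0,0,0,60],[0,0,0,0,0,0,60],[0,0,0,0,0,-30,60],[0,0,0,0,0,-40,80],[0,0,0,0,0,-40,80],[0,0,0,0,0,-30,87]]]'
python3 - <<'E'
from h import *
for n in("scene","side"):
    d=snap(n); save(d,n+"1.png",k=1.5);c=cloud(d);P=c[(np.hypot(c[...,0]-.557,c[...,1]+.117)<.04)&(c[...,2]>.09)&(c[...,2]<.15)]
    R=cv2.minAreaRect((P[P[:,2]>.1][:,:2]*1000).astype(np.float32));print(n,R,np.percentile(P[:,2],98))
E
```

```text
t: 6.4
eef_pos: [0.5581, -0.117, 0.2497]
ee_rot: [[-1.0, 0.0, 0.001], [0.0, 1.0, 0.0], [-0.001, 0.0, -1.0]]
wrist_force: [0.9, 0.7, 5.0]
finger_gap: 0.0353
finger_force: 30.0
t: 7.2
eef_pos: [0.5575, -0.1175, 0.3913]
ee_rot: [[-1.0, 0.001, 0.001], [0.001, 1.0, -0.0], [-0.001, -0.0, -1.0]]
wrist_force: [0.7, -0.1, -0.0]
finger_gap: 0.0807
finger_force: 0.0
scene ((560.359619140625, -118.47364807128906), (36.13480758666992, 32.769805908203125), 35.61867141723633) 0.10362187564945344
side ((557.1260375976562, -118.87559509277344), (34.51963806152344, 36.301517486572266), 25.13364601135254) 0.10274940547793295
```

View pics/side1.png

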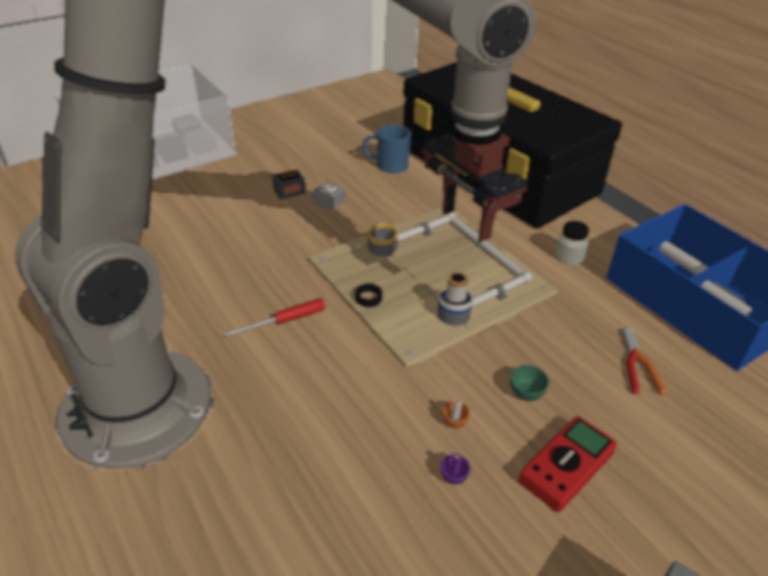

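The lampholder is seated: upright in the blue box at (457,295), with its top at about 0.101 m. Next is the transformer.

```bash
python3 -m crank '[[[0,0,0,2,48,0,87],[0,0,0,5,49,0,87],[0,0,0,5,49,0,87],[0,0,0,5,49,0,87],[0,0,0,5,49,0,87],[0,0,0,5,49,0,87],[0,0,0,5,49,0,87],[0,0,0,5,49,0,87],[0,0,0,5,49,0,87],[0,0,0,5,49,0,87]]]'; python3 -m crank '[[[0,0,0,6,48,0,87],[0,0,0,20,9,0,87],[0,0,0,0,0,0,87],[0,0,0,0,0,0,87]]]'
cat > w6.py <<'E'
from h import *
import sys
x,y,rad,z0,z1=map(float,sys.argv[1:6])
d=snap("wrist");c=cloud(d);save(d,"last.png",k=1.5);__import__('pickle').dump(d,open("w.pkl","wb"))
P=c[(np.hypot(c[...,0]-x,c[...,1]-y)<rad)&(c[...,2]>z0)&(c[...,2]<z1)]
lo,hi=np.percentile(P[:,:2],[1,99],axis=0)
P2=P[(P[:,:2]>lo-.003).all(1)&(P[:,:2]<hi+.003).all(1)]
print(len(P),cv2.minAreaRect((P2[:,:2]*1000).astype(np.float32)),np.percentile(P[:,2],95))
s=r.observe();print(s["t"],np.round(s["eef_pos"],4),"yaw",np.degrees(np.arctan2(-s["ee_rot"][0][1],s["ee_rot"][1][1])),np.round(s["joints"],2))
E
python3 w6.py .503 .428 .05 .034 .06
```

```text
t: 8.3
eef_pos: [0.5099, 0.3735, 0.3878]
ee_rot: [[-1.0, 0.0, -0.001], [0.0, 1.0, -0.001], [0.001, -0.001, -1.0]]
wrist_force: [1.0, -0.9, 0.0]
finger_gap: 0.0873
finger_force: 0.0
t: 8.7
eef_pos: [0.4846, 0.4284, 0.388]
ee_rot: [[-1.0, -0.0, -0.001], [-0.0, 1.0, -0.002], [0.001, -0.002, -1.0]]
wrist_force: [0.0, -1.1, 0.1]
finger_gap: 0.087
finger_force: 0.0
1956 ((502.810302734375, 428.8152160644531), (46.018924713134766, 64.1406478881836), 82.4041976928711) 0.04920482185815925
8.75 [0.4854 0.4275 0.3884] yaw -0.09771792774735417 [-0.96  0.45  0.19  1.65 -0.1   1.05  0.83]
```

```bash
python3 -m crank '[[[0,0,0,-17.5,1,0,87],[0,0,7.5,0,0,20,87],[0,0,0,0,0,40,87],[0,0,0,0,0,40,87],[0,0,0,0,0,40,87],[0,0,0,0,0,35,87],[0,0,0,0,0,22,87],[0,0,0,0,0,0,87],[0,0,0,0,0,0,87]]]'
```

```text
t: 9.65
eef_pos: [0.5034, 0.4286, 0.1925]
ee_rot: [[-0.991, 0.133, 0.001], [0.133, 0.991, -0.001], [-0.001, -0.001, -1.0]]
wrist_force: [-0.4, -0.5, 0.6]
finger_gap: 0.087
finger_force: 0.0
```

```bash
python3 -m crank '[[[0,0,0,0,0,1,70],[0,0,0,0,0,0,50],[0,0,0,0,0,0,30],[0,0,0,0,0,0,30],[0,0,0,0,0,0,30],[0,0,0,0,0,0,30],[0,0,0,0,0,0,30]]]'; python3 -m crank '[[[0,0,0,0,0,-20,30],[0,0,0,0,0,-40,30],[0,0,0,0,0,-40,30],[0,0,0,0,0,-20,30],[0,0,0,0,0,0,30]]]'
```

```text
t: 10.35
eef_pos: [0.5022, 0.4296, 0.1914]
ee_rot: [[-0.991, 0.131, -0.0], [0.131, 0.991, -0.001], [0.0, -0.001, -1.0]]
wrist_force: [-1.2, -1.7, 4.3]
finger_gap: 0.0456
finger_force: 30.0
t: 10.85
eef_pos: [0.5029, 0.4305, 0.3139]
ee_rot: [[-0.991, 0.131, 0.004], [0.131, 0.991, 0.004], [-0.003, 0.004, -1.0]]
wrist_force: [-0.1, 0.9, -4.2]
finger_gap: 0.0458
finger_force: 30.0
```

```bash
python3 -m crank '[[[0,0,8.3,0,0,0,30],[0,0,8.3,0,0,0,30],[0,0,8.3,0,0,0,30],[0,0,8.3,0,0,0,30],[0,0,8.3,0,0,0,30],[0,0,8.3,0,0,0,30],[0,0,8.3,0,0,0,30],[0,0,8.3,0,0,0,30],[0,0,8.3,0,0,0,30],[0,0,8.3,0,0,0,30]]]'; python3 -m crank '[[[0,0,0,-45,5,0,30],[0,0,0,-46,6,0,30],[0,0,0,-46,6,0,30],[0,0,0,-46,6,0,30],[0,0,0,-46,6,0,30],[0,0,0,-46,6,0,30],[0,0,0,-46,6,0,30],[0,0,0,-46,6,0,30],[0,0,0,-46,6,0,30],[0,0,0,-14,3,0,30]]]'; python3 -m crank '[[[0,0,0,0,0,0,30],[0,0,0,0,0,0,30],[0,0,0,0,0,0,30]]]'; python3 w.py w7.png
```

```text
t: 11.85
eef_pos: [0.5013, 0.4295, 0.3084]
ee_rot: [[0.015, 1.0, -0.002], [1.0, -0.015, -0.003], [-0.003, -0.002, -1.0]]
wrist_force: [0.3, 0.2, -4.1]
finger_gap: 0.0459
finger_force: 30.0
t: 12.85
eef_pos: [0.5533, -0.0036, 0.3097]
ee_rot: [[0.016, 1.0, -0.002], [1.0, -0.016, -0.004], [-0.004, -0.002, -1.0]]
wrist_force: [-0.4, -0.0, -4.0]
finger_gap: 0.046
finger_force: 30.0
t: 13.15
eef_pos: [0.5541, 0.0044, 0.3102]
ee_rot: [[0.006, 1.0, -0.002], [1.0, -0.006, 0.0], [0.0, -0.002, -1.0]]
wrist_force: [-0.4, -0.3, -4.3]
finger_gap: 0.0457
finger_force: 30.0
13.2 [0.5542 0.0044 0.3104] [[0.006, 1.0, -0.001], [1.0, -0.006, 0.0], [0.0, -0.001, -1.0]] [-0.6   0.45  0.62  1.97 -0.35  0.83  0.21] [0.555 0.089 0.29 ]
```

View pics/w7.png

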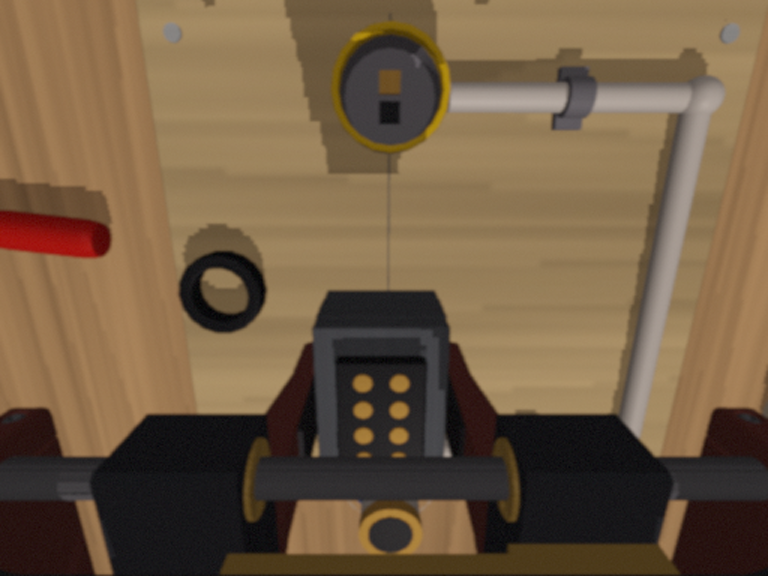

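The view shows the yellow rim whole at (391,88), the pencil line at column 389 from rows 155 to 290, and the transformer held square at (381,380). The tape roll at (222,292) is clear of it. I'll compute the corrections.

Run:
```python
from h import *
import pickle
from scipy.optimize import least_squares
d=pickle.load(open("w.pkl","rb"));c=cloud(d);h=cv2.cvtColor(d["image"],cv2.COLOR_RGB2HSV)
m=(h[...,0]>=18)&(h[...,0]<=32)&(h[...,1]>170)
P=np.array([ray(d,u,v,.052)[:2] for v,u in np.argwhere(m)]);g=(.559,.122);P=P[np.hypot(*(P-g).T)<.04]
f=least_squares(lambda q:np.hypot(*(P-q).T)-.029,g,loss="soft_l1",f_scale=.002);print("yellow",f.x.round(4),len(P))
print("line",ray(d,389/1.5,155/1.5,.012).round(4),ray(d,388.5/1.5,290/1.5,.012).round(4))
print("screws",ray(d,172/1.5,33/1.5,.012).round(4),ray(d,730/1.5,33/1.5,.012).round(4))
print("lampcap",ray(d,390/1.5,531/1.5,.1).round(4))
P=c[(abs(c[...,1])<.06)&(abs(c[...,0]-.556)<.05)&(c[...,2]>.14)&(c[...,2]<.175)]
Z=np.percentile(P[:,2],95);print(Z)
P=c[(abs(c[...,1]-.004)<.05)&(abs(c[...,0]-.554)<.026)&(c[...,2]>.153)&(c[...,2]<.175)];print(P.min(0),P.max(0),len(P))
print([ray(d,u/1.5,v/1.5,.156).round(4) for u,v in((314,327),(448,327))])
```

```text
yellow [0.5592 0.1217] 1528
line [0.5594 0.0908 0.012 ] [0.559  0.0026 0.012 ]
screws [0.4343 0.1586 0.012 ] [0.7559 0.1562 0.012 ]
lampcap [ 0.5584 -0.1148  0.1   ]
0.16900862587120927
[ 0.52802068 -0.01522279  0.15303165] [0.57999844 0.03702231 0.17499627] 8700
[array([0.5314, 0.034 , 0.156 ]), array([0.5772, 0.0337, 0.156 ])]
```

```bash
python3 -m crank '[[[0,0,0.2,-0.7,4,30,30],[0,0,0,0,0,40,30],[0,0,0,0,0,20,30],[0,0,0,0,0,10,30],[0,0,0,0,0,4,30],[0,0,0,0,0,0,30],[0,0,0,0,0,0,30]]]'
```

```text
t: 13.9
eef_pos: [0.559, 0.0018, 0.2082]
ee_rot: [[0.012, 1.0, 0.002], [1.0, -0.012, 0.0], [0.0, 0.002, -1.0]]
wrist_force: [0.0, -0.0, -3.9]
finger_gap: 0.0456
finger_force: 30.0
```

```bash
python3 -m crank '[[[0,0,-0.2,1.5,-0.5,2,30],[0,0,0,0,0,2,30],[0,0,0,0,0,1,30],[0,0,0,0,0,0,30],[0,0,0,0,0,0,30]]]'
```

```text
t: 14.4
eef_pos: [0.5582, 0.0033, 0.2033]
ee_rot: [[0.009, 1.0, 0.001], [1.0, -0.009, 0.001], [0.001, 0.001, -1.0]]
wrist_force: [-2.1, 1.9, 7.4]
finger_gap: 0.046
finger_force: 30.0
```

```bash
python3 -m crank '[[[0,0,0,0,0,0,50],[0,0,0,0,0,0,60],[0,0,0,0,0,0,60],[0,0,0,0,0,0,60],[0,0,0,0,0,-30,65],[0,0,0,0,0,-50,80],[0,0,0,0,0,-50,87],[0,0,0,0,0,-45,87],[0,0,0,0,0,0,87],[0,0,0,0,0,0,87]]]'; python3 -m crank '[[[0,0,0,45,0,0,87],[0,0,0,45,0,0,87],[0,0,-6.6,45,0,0,87],[0,0,0,45,0,0,87],[0,0,0,45,0,0,87],[0,0,0,45,0,0,87],[0,0,-6.6,20,0,0,87],[0,0,-6.5,0,0,0,87],[0,0,0,0,0,0,87],[0,0,0,0,0,0,87]]]'; python3 w6.py .559 .343 .05 .026 .045
```

```text
t: 15.4
eef_pos: [0.558, 0.0032, 0.3779]
ee_rot: [[0.009, 1.0, 0.002], [1.0, -0.009, 0.001], [0.001, 0.002, -1.0]]
wrist_force: [-0.8, -0.6, 0.2]
finger_gap: 0.0873
finger_force: 0.0
t: 16.4
eef_pos: [0.5426, 0.2913, 0.3757]
ee_rot: [[-0.325, 0.946, -0.002], [0.946, 0.325, -0.002], [-0.001, -0.002, -1.0]]
wrist_force: [-0.6, 0.0, 0.7]
finger_gap: 0.0869
finger_force: 0.0
2299 ((559.3088989257812, 344.5297546386719), (53.71978759765625, 54.07190704345703), 18.727420806884766) 0.03784392783441948
16.45 [0.5427 0.2912 0.3761] yaw -71.06086072670061 [-0.99  0.45  0.54  1.76 -0.26  1.01 -0.03]
```

```bash
python3 -m crank '[[[0,0,0,22.5,16.5,0,87],[0,0,0,22.5,16.5,0,87],[0,0,0,0,0,35,87],[0,0,0,0,0,45,87],[0,0,0,0,0,45,87],[0,0,0,0,0,40,87],[0,0,0,0,0,23,87],[0,0,0,0,0,0,87],[0,0,0,0,0,0,87]]]'
```

```text
t: 17.35
eef_pos: [0.5595, 0.3449, 0.1895]
ee_rot: [[-0.327, 0.945, -0.0], [0.945, 0.327, -0.001], [-0.001, -0.0, -1.0]]
wrist_force: [0.6, -0.4, 0.1]
finger_gap: 0.0873
finger_force: 0.0
```

```bash
python3 -m crank '[[[0,0,0,0,0,2,70],[0,0,0,0,0,0,55],[0,0,0,0,0,0,40],[0,0,0,0,0,0,40],[0,0,0,0,0,0,40],[0,0,0,0,0,0,40]]]'; python3 -m crank '[[[0,0,0,0,0,-20,40],[0,0,0,0,0,-40,40],[0,0,0,0,0,-40,40],[0,0,6.5,0,0,-20,40],[0,0,6.5,0,0,0,40],[0,0,6.6,0,0,0,40],[0,0,0,0,0,0,40],[0,0,0,0,0,0,40]]]'
```

```text
t: 17.95
eef_pos: [0.5591, 0.3457, 0.1877]
ee_rot: [[-0.329, 0.944, 0.0], [0.944, 0.329, 0.0], [0.0, 0.0, -1.0]]
wrist_force: [-0.6, -0.3, 4.5]
finger_gap: 0.0538
finger_force: 30.0
t: 18.75
eef_pos: [0.5588, 0.3456, 0.3068]
ee_rot: [[0.004, 1.0, -0.0], [1.0, -0.004, -0.001], [-0.001, -0.0, -1.0]]
wrist_force: [-0.4, 0.0, -1.5]
finger_gap: 0.054
finger_force: 30.0
```

```bash
python3 -m crank '[[[0,0,0,-37,-15,0,40],[0,0,0,-37,-15,0,40],[0,0,0,-37,-15,0,40],[0,0,0,-37,-15,0,40],[0,0,0,-37,-15,0,40],[0,0,0,-37,-14.5,0,40],[0,0,0,0,0,0,40],[0,0,0,0,0,30,40],[0,0,0,0,0,20,40],[0,0,0,0,0,0,40]]]';python3 -m crank '[[[0,0,0,0,0,0,40],[0,0,0,0,0,0,40]]]'; python3 w.py w8.png
```

```text
t: 19.75
eef_pos: [0.4672, 0.1243, 0.2553]
ee_rot: [[0.005, 1.0, -0.004], [1.0, -0.005, -0.002], [-0.002, -0.004, -1.0]]
wrist_force: [-0.6, -0.2, -0.1]
finger_gap: 0.0538
finger_force: 30.0
t: 19.95
eef_pos: [0.4685, 0.1245, 0.258]
ee_rot: [[0.006, 1.0, 0.001], [1.0, -0.006, 0.001], [0.001, 0.001, -1.0]]
wrist_force: [-0.2, -0.2, 0.3]
finger_gap: 0.0538
finger_force: 30.0
20.0 [0.4685 0.1245 0.2581] [[0.006, 1.0, 0.002], [1.0, -0.006, 0.001], [0.001, 0.002, -1.0]] [-0.86  0.43  0.59  2.16 -0.39  0.65 -0.01] [0.469 0.209 0.238]
```

View pics/w8.png

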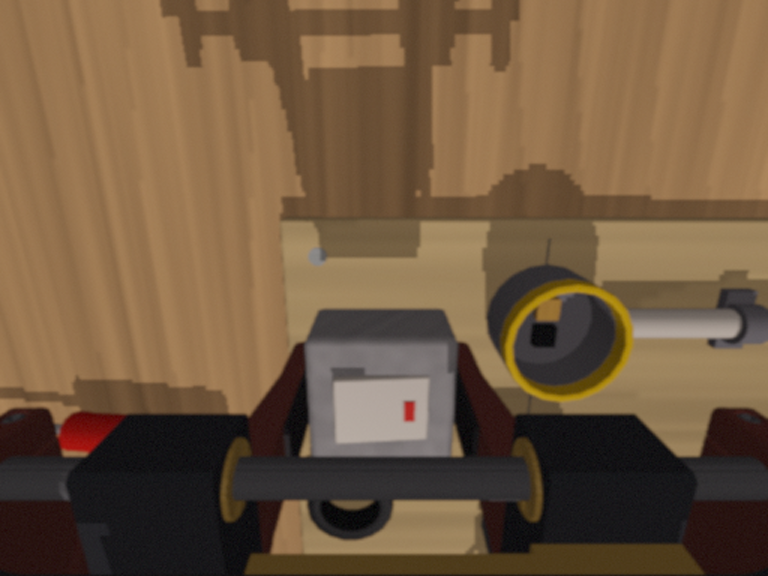

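The view shows the switch held at (382,400), the yellow rim at (567,340) and the tape roll at (350,500). I'll check the clearance to the tape and the offset.

Run:
```python
from h import *
import pickle
from scipy.optimize import least_squares
d=pickle.load(open("w.pkl","rb"));c=cloud(d);h=cv2.cvtColor(d["image"],cv2.COLOR_RGB2HSV)
m=(h[...,0]>=18)&(h[...,0]<=32)&(h[...,1]>170)
P=np.array([ray(d,u,v,.052)[:2] for v,u in np.argwhere(m)]);g=(.559,.122);P=P[np.hypot(*(P-g).T)<.04]
f=least_squares(lambda q:np.hypot(*(P-q).T)-.029,g,loss="soft_l1",f_scale=.002);print("yellow",f.x.round(4),len(P))
zt=.2581-.1877+.034
print("switch back-top edge",[ray(d,u/1.5,v/1.5,zt).round(4) for u,v in((307,345),(457,345))])
print("tape",ray(d,350/1.5,500/1.5,.03).round(4))
print("edge",ray(d,285/1.5,219/1.5,.012).round(4),ray(d,760/1.5,220/1.5,.012).round(4))
```

```text
yellow [0.5572 0.1244] 2195
switch back-top edge [array([0.4437, 0.1477, 0.1044]), array([0.4954, 0.1473, 0.1044])]
tape [0.4494 0.0105 0.03  ]
edge [0.4186 0.1786 0.012 ] [0.6709 0.1762 0.012 ]
```

```bash
python3 -m crank '[[[0,0,0.2,1,-0.5,25,40],[0,0,0,0,0,20,40],[0,0,0,0,0,6,40],[0,0,0,0,0,3,40],[0,0,0,0,0,0,40],[0,0,0,0,0,0,40]]]'
```

```text
t: 20.6
eef_pos: [0.4679, 0.1253, 0.204]
ee_rot: [[0.011, 1.0, 0.001], [1.0, -0.011, 0.001], [0.001, 0.001, -1.0]]
wrist_force: [0.5, 0.1, 0.1]
finger_gap: 0.0541
finger_force: 30.0
```

```bash
python3 -m crank '[[[0,0,-0.2,0,0.5,2,40],[0,0,0,0,0,2,40],[0,0,0,0,0,0.5,40],[0,0,0,0,0,0,40],[0,0,0,0,0,0,55],[0,0,0,0,0,0,64],[0,0,0,0,0,0,64],[0,0,0,0,0,0,64]]]'; python3 -m crank '[[[0,0,0,0,0,-25,64],[0,0,0,0,0,-40,64],[0,0,0,0,0,-50,64],[0,0,0,0,0,-50,64],[0,0,0,-45,0,-20,64],[0,0,0,-35,0,0,64],[0,0,0,0,0,0,64],[0,0,0,0,0,0,64],[0,0,0,0,0,0,64]]]'; python3 w6.py .468 .124 .06 .036 .055
python3 - <<'E'
from h import *
import pickle
from scipy.optimize import least_squares
d=pickle.load(open("w.pkl","rb"));c=cloud(d);h=cv2.cvtColor(d["image"],cv2.COLOR_RGB2HSV)
m=(h[...,0]>=18)&(h[...,0]<=32)&(h[...,1]>170)
P=np.array([ray(d,u,v,.052)[:2] for v,u in np.argwhere(m)]);g=(.559,.122);P=P[np.hypot(*(P-g).T)<.04]
f=least_squares(lambda q:np.hypot(*(P-q).T)-.029,g,loss="soft_l1",f_scale=.002);print("yellow",f.x.round(4),len(P))
E
```

```text
t: 21.4
eef_pos: [0.4679, 0.1252, 0.1985]
ee_rot: [[0.007, 1.0, -0.0], [1.0, -0.007, -0.0], [-0.0, -0.0, -1.0]]
wrist_force: [-0.1, -0.5, -0.6]
finger_gap: 0.0639
finger_force: 0.0
t: 22.3
eef_pos: [0.4673, 0.0462, 0.3832]
ee_rot: [[0.006, 1.0, -0.001], [1.0, -0.006, -0.0], [-0.0, -0.001, -1.0]]
wrist_force: [0.8, 0.2, 0.8]
finger_gap: 0.0641
finger_force: 0.0
2533 ((468.07110595703125, 124.75144958496094), (52.993446350097656, 53.98953628540039), 89.48050689697266) 0.04973515938063272
22.35 [0.4673 0.0464 0.3832] yaw -90.31129296181342 [-0.92  0.19  0.78  2.09 -0.17  0.92 -0.04]
yellow [0.5581 0.1228] 833
```

View pics/last.png

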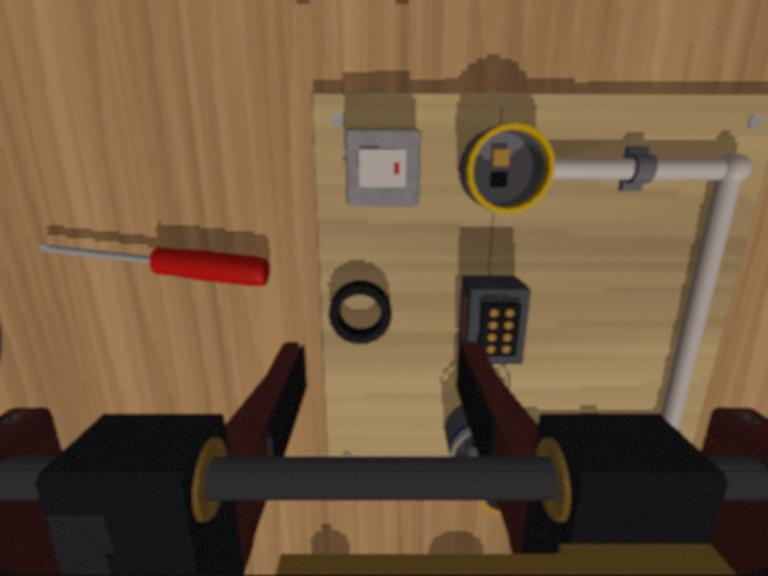

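The board view shows the switch square in front of the yellow box at (382,167), the transformer on the line at (495,320), and the tape undisturbed. The switch sits (−90, +2) mm from the yellow box's centre. The large green cover is next.

```bash
python3 - <<'E'
from h import *
import pickle
d=pickle.load(open("w.pkl","rb"));c=cloud(d)
P=c[(abs(c[...,0]-.558)<.035)&(abs(c[...,1]-.003)<.045)&(c[...,2]>.045)&(c[...,2]<.075)];print("trans",P.min(0).round(4),P.max(0).round(4),cv2.minAreaRect((P[:,:2]*1000).astype(np.float32)))
E
python3 -m crank '[[[0,0,0,-43,10,0,87],[0,0,0,-43,10,0,87],[0,0,0,-43,10,0,87],[0,0,0,-43,10,0,87],[0,0,0,-43,10,0,87],[0,0,0,-43,10,0,87],[0,0,0,-43,10,0,87],[0,0,0,-43,10,0,87],[0,0,0,0,0,0,87],[0,0,0,0,0,0,87]]]'; python3 w6.py .55 -.318 .05 .024 .045
python3 - <<'E'
from h import *
import pickle
from scipy.optimize import least_squares
d=pickle.load(open("w.pkl","rb"));h=cv2.cvtColor(d["image"],cv2.COLOR_RGB2HSV)
m=((h[...,0]>=60)&(h[...,0]<=95)&(h[...,1]>90)).astype(np.uint8)
q=max(cv2.findContours(m,0,1)[0],key=cv2.contourArea)
P=np.array([ray(d,u,v,.034)[:2] for u,v in q[:,0]]);print(cv2.minEnclosingCircle((P*1000).astype(np.float32)))
c=cloud(d);D=c[(m>0)&(c[...,2]>.029)&(c[...,2]<.04)];print(np.percentile(D*1e3,[2,98],axis=0).round(1))
E
```

```text
trans [ 0.5345 -0.0289  0.045 ] [0.5809 0.0357 0.0625] ((557.791015625, 3.5551490783691406), (64.40897369384766, 46.39501953125), 89.39424133300781)
t: 23.35
eef_pos: [0.5452, -0.2995, 0.3826]
ee_rot: [[0.008, 1.0, -0.002], [1.0, -0.008, 0.0], [0.0, -0.002, -1.0]]
wrist_force: [1.6, 0.7, -0.0]
finger_gap: 0.0871
finger_force: 0.0
584 ((550.46630859375, -322.6371154785156), (63.061283111572266, 62.368473052978516), 67.23577880859375) 0.034904662158844975
23.4 [ 0.5454 -0.2982  0.3826] yaw -90.35102055372907 [-0.16  0.51  0.78  1.75 -0.41  1.05  0.76]
((551.1334228515625, -321.4294738769531), 30.720325469970703)
[[ 522.3 -470.    29.7]
 [ 579.  -292.2   36.2]]
```

View pics/last.png

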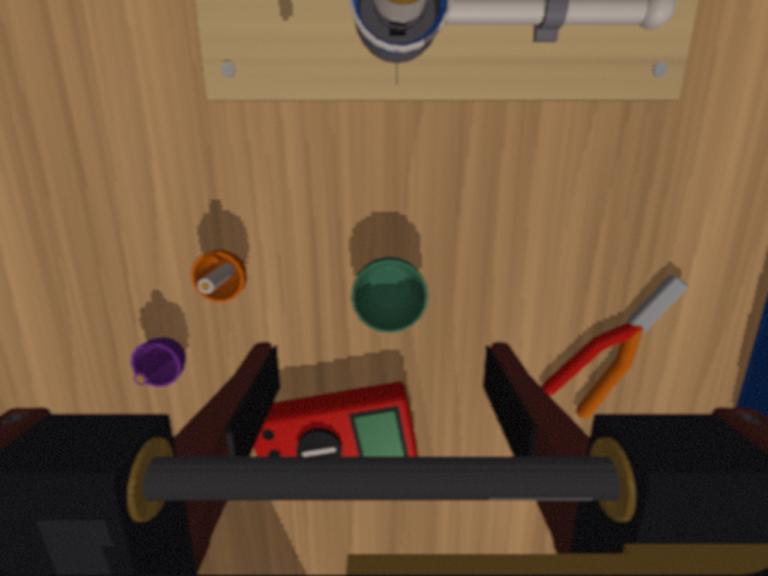

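The green bowl is at (390,295), the orange cover with white boss at (218,276), the purple decoy at (158,362), and the multimeter is well clear. Now grasp the green cover.

```bash
python3 -m crank '[[[0,0,0,-23.5,5.5,0,87],[0,0,0,0,0,40,87],[0,0,0,0,0,40,87],[0,0,0,0,0,40,87],[0,0,0,0,0,40,87],[0,0,0,0,0,25,87],[0,0,0,0,0,7,87],[0,0,0,0,0,0,87],[0,0,0,0,0,0,87]]]'
```

```text
t: 24.3
eef_pos: [0.5511, -0.3224, 0.193]
ee_rot: [[0.006, 1.0, 0.002], [1.0, -0.006, -0.001], [-0.001, 0.002, -1.0]]
wrist_force: [0.2, -0.3, 0.4]
finger_gap: 0.0872
finger_force: 0.0
```

```bash
python3 -m crank '[[[0,0,0,0,0,2.5,75],[0,0,0,0,0,0,65],[0,0,0,0,0,0,50],[0,0,0,0,0,0,50],[0,0,0,0,0,0,50],[0,0,0,0,0,0,50]]]'; python3 -m crank '[[[0,0,0,0,0,-15,50],[0,0,0,0,0,-30,50],[0,0,0,0,0,-40,50],[0,0,0,0,0,-45,50],[0,0,0,0,0,-30,50],[0,0,0,0,0,0,50],[0,0,0,0,0,0,50]]]'
```

```text
t: 24.9
eef_pos: [0.5505, -0.323, 0.1898]
ee_rot: [[0.007, 1.0, 0.001], [1.0, -0.007, -0.0], [-0.0, 0.001, -1.0]]
wrist_force: [-0.2, 0.9, 5.5]
finger_gap: 0.0634
finger_force: 30.0
t: 25.6
eef_pos: [0.5501, -0.3228, 0.3498]
ee_rot: [[0.007, 1.0, 0.001], [1.0, -0.007, -0.0], [-0.0, 0.001, -1.0]]
wrist_force: [0.0, 0.3, -0.7]
finger_gap: 0.0629
finger_force: 30.0
```

```bash
python3 -m crank '[[[0,0,0,40,14.5,0,50],[0,0,0,40,15,0,50],[0,0,0,41,15,0,50],[0,0,0,41,15,0,50],[0,0,0,41,15,0,50],[0,0,0,41,15,0,50],[0,0,0,41,15,0,50],[0,0,0,39,15,0,50],[0,0,0,0,0,30,50],[0,0,0,0,0,30,50]]]';python3 -m crank '[[[0,0,0,0,0,0,50],[0,0,0,0,0,0,50],[0,0,0,0,0,0,50]]]'; python3 w.py w9.png
```

```text
t: 26.6
eef_pos: [0.6721, 0.0028, 0.2868]
ee_rot: [[0.003, 1.0, -0.001], [1.0, -0.003, 0.0], [0.0, -0.001, -1.0]]
wrist_force: [-0.1, -0.8, -0.5]
finger_gap: 0.0629
finger_force: 30.0
t: 26.9
eef_pos: [0.6724, -0.0005, 0.2902]
ee_rot: [[0.008, 1.0, 0.001], [1.0, -0.008, -0.0], [-0.0, 0.001, -1.0]]
wrist_force: [0.8, -0.4, -0.3]
finger_gap: 0.0635
finger_force: 30.0
26.95 [ 6.725e-01 -4.000e-04  2.906e-01] [[0.008, 1.0, 0.002], [1.0, -0.008, -0.0], [0.0, 0.002, -1.0]] [-0.56  0.69  0.69  1.69 -0.52  0.95  0.33] [0.673 0.084 0.27 ]
```

View pics/w9.png

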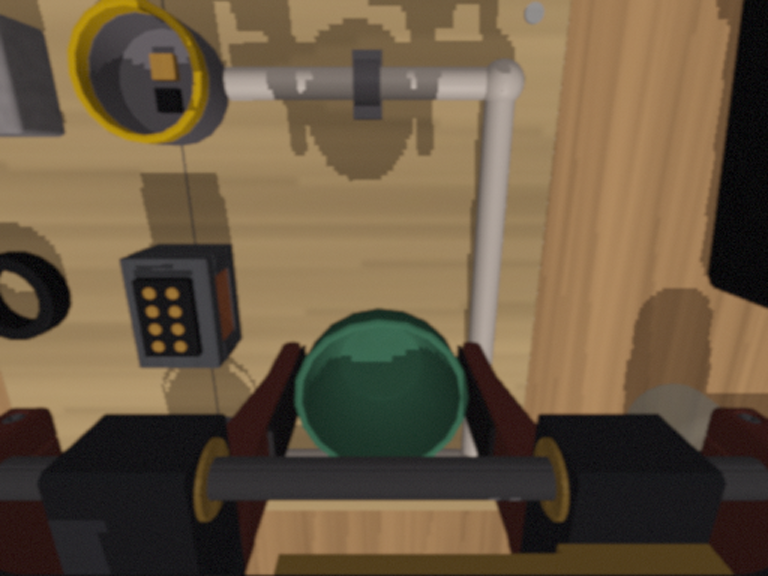

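The bowl is held level at (380,390), the transformer is at (180,305), and the rear conduit at column 485 is clear. Now lower the bowl.

```bash
python3 -m crank '[[[0,0,0,3,-4.5,25,50],[0,0,0,0,0,30,50],[0,0,0,0,0,20,50],[0,0,0,0,0,8,50],[0,0,0,0,0,2,50],[0,0,0,0,0,0,50],[0,0,0,0,0,0,50]]]'
```

```text
t: 27.65
eef_pos: [0.6682, 0.0031, 0.2056]
ee_rot: [[0.007, 1.0, 0.002], [1.0, -0.007, 0.0], [0.0, 0.002, -1.0]]
wrist_force: [0.3, 0.3, -0.2]
finger_gap: 0.0633
finger_force: 30.0
```

```bash
python3 -m crank '[[[0,0,0,0,0,2,50],[0,0,0,0,0,1.5,50],[0,0,0,0,0,0,50],[0,0,0,0,0,0,62],[0,0,0,0,0,0,70],[0,0,0,0,0,0,70],[0,0,0,0,0,0,70]]]'; python3 -m crank '[[[0,0,0,0,0,-25,70],[0,0,0,0,0,-40,70],[0,0,0,0,0,-45,70],[0,0,0,0,0,-45,70],[0,0,0,0,0,-30,70],[0,0,0,0,0,0,70],[0,0,0,0,0,0,70]]]'; python3 w6.py .668 .003 .045 .036 .058
python3 - <<'E'
from h import *
import pickle
d=pickle.load(open("w.pkl","rb"));c=cloud(d)
P=c[(abs(c[...,0]-.558)<.035)&(abs(c[...,1]-.003)<.045)&(c[...,2]>.045)&(c[...,2]<.075)];print("trans",cv2.minAreaRect((P[:,:2]*1000).astype(np.float32)))
h=cv2.cvtColor(d["image"],cv2.COLOR_RGB2HSV)
m=((h[...,0]>=60)&(h[...,0]<=95)&(h[...,1]>90)).astype(np.uint8)
q=max(cv2.findContours(m,0,1)[0],key=cv2.contourArea)
P=np.array([ray(d,u,v,.046)[:2] for u,v in q[:,0]]);print(cv2.minEnclosingCircle((P*1000).astype(np.float32)))
E
python3 -m crank '[[[0,0,0,-38,-32,0,70],[0,0,0,-38,-32,0,70],[0,0,0,-38,-32,0,70],[0,0,0,-38,-32,0,70],[0,0,0,-38,-32,0,70],[0,0,0,-37,-32,0,60],[0,0,0,-37,-32,0,60],[0,0,0,-36,-31,0,60],[0,0,0,0,0,0,60],[0,0,0,0,0,0,60]]]'; python3 w6.py .411 -.308 .016 .04 .07
```

```text
t: 28.35
eef_pos: [0.6676, 0.0034, 0.2006]
ee_rot: [[0.007, 1.0, -0.0], [1.0, -0.007, 0.0], [0.0, -0.0, -1.0]]
wrist_force: [-0.1, -1.2, -0.7]
finger_gap: 0.0699
finger_force: 0.0
t: 29.05
eef_pos: [0.6675, 0.0034, 0.3859]
ee_rot: [[0.007, 1.0, 0.001], [1.0, -0.007, 0.001], [0.001, 0.001, -1.0]]
wrist_force: [0.6, -0.8, -0.3]
finger_gap: 0.0697
finger_force: 0.0
612 ((667.435546875, 3.950197219848633), (62.876930236816406, 62.409027099609375), 89.82553100585938) 0.04699026392857446
29.1 [0.6672 0.0036 0.3846] yaw -90.40009997948765 [-0.61  0.59  0.77  1.63 -0.44  1.11  0.27]
trans ((558.2430419921875, 3.8297462463378906), (63.79889678955078, 46.64701843261719), 89.26905059814453)
((668.7447509765625, 4.644386291503906), 30.574167251586914)
t: 30.1
eef_pos: [0.4095, -0.2951, 0.3846]
ee_rot: [[0.01, 1.0, -0.002], [1.0, -0.01, 0.001], [0.001, -0.002, -1.0]]
wrist_force: [0.7, 1.1, 1.6]
finger_gap: 0.0599
finger_force: 0.0
109 ((410.1391296386719, -305.7662658691406), (11.251443862915039, 11.34929370880127), 61.39842987060547) 0.05540121777987681
30.15 [ 0.4107 -0.2941  0.3847] yaw -90.4037722621348 [-0.24  0.3   0.9   2.02 -0.29  0.96  0.8 ]
```

View pics/last.png

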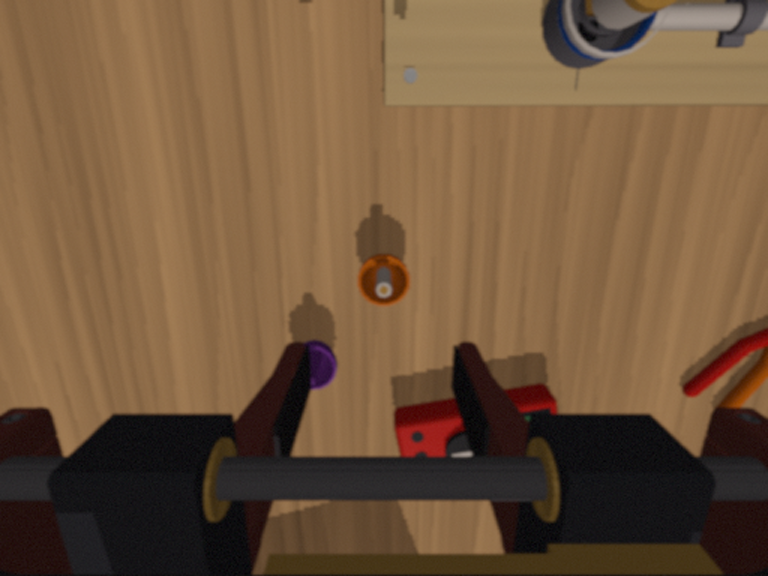

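The orange cover is at (384,279) with its white boss at (384,289). Purple (318,365) and the multimeter are clear. The green cover measured 110 mm behind the transformer. Now grip the boss.

```bash
python3 -m crank '[[[0,0,0,-11.5,-0.5,20,45],[0,0,0,0,0,40,40],[0,0,0,0,0,40,36],[0,0,0,0,0,40,36],[0,0,0,0,0,20,36],[0,0,0,0,0,8,36],[0,0,0,0,0,0,36],[0,0,0,0,0,0,36]]]'
```

```text
t: 30.95
eef_pos: [0.4107, -0.3062, 0.2182]
ee_rot: [[0.006, 1.0, 0.001], [1.0, -0.006, -0.0], [-0.0, 0.001, -1.0]]
wrist_force: [0.6, -0.2, 0.7]
finger_gap: 0.0357
finger_force: 0.0
```

```bash
python3 -m crank '[[[0,0,0,0,-0.5,2,36],[0,0,0,0,0,2,36],[0,0,0,0,0,0,36],[0,0,0,0,0,0,20],[0,0,0,0,0,0,5],[0,0,0,0,0,0,5],[0,0,0,0,0,0,5],[0,0,0,0,0,0,5]]]'; python3 -m crank '[[[0,0,0,0,0,-15,5],[0,0,0,0,0,-30,5],[0,0,0,0,0,-40,5],[0,0,0,0,0,-40,5],[0,0,0,0,0,0,5],[0,0,0,0,0,0,5]]]'
```

```text
t: 31.75
eef_pos: [0.4093, -0.3063, 0.2136]
ee_rot: [[0.007, 1.0, -0.0], [1.0, -0.007, 0.0], [0.0, -0.0, -1.0]]
wrist_force: [0.2, 0.0, -0.5]
finger_gap: 0.011
finger_force: 30.0
t: 32.35
eef_pos: [0.4094, -0.3063, 0.3397]
ee_rot: [[0.007, 1.0, 0.002], [1.0, -0.007, -0.0], [-0.0, 0.002, -1.0]]
wrist_force: [-0.4, -0.5, -0.8]
finger_gap: 0.0115
finger_force: 30.0
```

```bash
python3 -m crank '[[[0,0,0,0,0,-40,5],[0,0,0,34.5,28.5,0,5],[0,0,0,34.5,28.5,0,5],[0,0,0,34.5,28.5,0,5],[0,0,0,34.5,28.5,0,5],[0,0,0,34.5,28.5,0,5],[0,0,0,34.5,28.5,0,5],[0,0,0,34.5,28.5,0,5],[0,0,0,34.5,28.5,0,5],[0,0,0,34,28,0,5]]]'; python3 -m crank '[[[0,0,0,0,0,40,5],[0,0,0,0,0,40,5],[0,0,0,0,0,0,5],[0,0,0,0,0,0,5],[0,0,0,0,0,0,5]]]'; python3 w.py w10.png
```

```text
t: 33.35
eef_pos: [0.6681, 0.0036, 0.3766]
ee_rot: [[0.007, 1.0, -0.003], [1.0, -0.007, -0.0], [-0.0, -0.003, -1.0]]
wrist_force: [0.6, 0.6, 0.1]
finger_gap: 0.0115
finger_force: 30.0
t: 33.85
eef_pos: [0.6681, 0.001, 0.3004]
ee_rot: [[0.008, 1.0, 0.002], [1.0, -0.008, -0.0], [-0.0, 0.002, -1.0]]
wrist_force: [-0.4, -0.0, 0.5]
finger_gap: 0.0111
finger_force: 30.0
33.9 [0.6682 0.001  0.3007] [[0.008, 1.0, 0.003], [1.0, -0.008, 0.0], [0.0, 0.003, -1.0]] [-0.58  0.68  0.73  1.7  -0.53  0.97  0.34] [0.669 0.085 0.281]
```

View pics/w10.png

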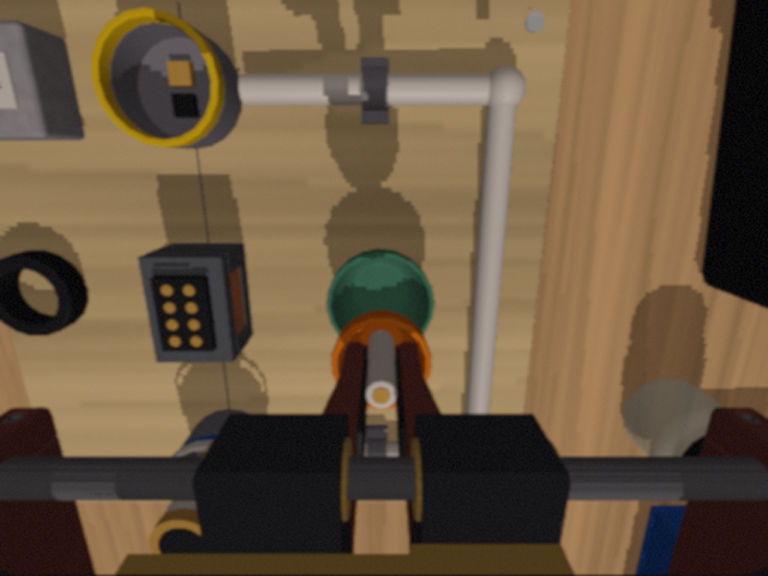

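The orange cover hangs level above the green bowl, both at column 381. Lower it.

```bash
python3 -m crank '[[[0,0,0,3,0,15,5],[0,0,0,0,0,20,5],[0,0,0,0,0,15,5],[0,0,0,0,0,10,5],[0,0,0,0,0,6,5],[0,0,0,0,0,0,5],[0,0,0,0,0,0,5],[0,0,0,0,0,0,5]]]'
```

```text
t: 34.7
eef_pos: [0.6679, 0.0046, 0.2334]
ee_rot: [[0.007, 1.0, 0.001], [1.0, -0.007, -0.0], [-0.0, 0.001, -1.0]]
wrist_force: [0.4, -0.0, -0.4]
finger_gap: 0.0116
finger_force: 30.0
```

```bash
python3 -m crank '[[[0,0,0,0,0,2,5],[0,0,0,0,0,1.5,5],[0,0,0,0,0,0,5],[0,0,0,0,0,0,5],[0,0,0,0,0,0,12],[0,0,0,0,0,0,20],[0,0,0,0,0,0,26],[0,0,0,0,0,0,26],[0,0,0,0,0,0,26]]]'; python3 -m crank '[[[0,0,0,0,0,-15,26],[0,0,0,0,0,-30,26],[0,0,0,0,0,-40,40],[0,0,0,0,0,-50,60],[0,0,0,-30,0,-20,60],[0,0,0,-30,0,0,60],[0,0,0,0,0,0,60],[0,0,0,0,0,0,60]]]'; python3 w.py w11.png
python3 - <<'E'
from h import *
import pickle
d=pickle.load(open("w.pkl","rb"));c=cloud(d)
P=c[(np.hypot(c[...,0]-.668,c[...,1]-.004)<.02)&(c[...,2]>.058)&(c[...,2]<.09)];print("boss",np.median(P,0).round(4),P[:,2].max())
P=c[(abs(c[...,0]-.558)<.035)&(abs(c[...,1]-.003)<.045)&(c[...,2]>.045)&(c[...,2]<.075)];print("trans",cv2.minAreaRect((P[:,:2]*1000).astype(np.float32)))
P=c[(np.hypot(c[...,0]-.668,c[...,1]-.004)<.045)&(c[...,2]>.036)&(c[...,2]<.05)];print("covers",cv2.minAreaRect((P[:,:2]*1000).astype(np.float32)))
save(snap("scene"),"s2.png",(180,140,400,305),3)
E
```

```text
t: 35.6
eef_pos: [0.6675, 0.0048, 0.2289]
ee_rot: [[0.007, 1.0, -0.0], [1.0, -0.007, -0.0], [-0.0, -0.0, -1.0]]
wrist_force: [-0.3, -0.8, 0.3]
finger_gap: 0.0263
finger_force: 0.0
t: 36.4
eef_pos: [0.6669, -0.0561, 0.3851]
ee_rot: [[0.009, 1.0, 0.001], [1.0, -0.009, 0.0], [0.0, 0.001, -1.0]]
wrist_force: [-0.9, 0.8, -0.9]
finger_gap: 0.0599
finger_force: 0.0
36.45 [ 0.6671 -0.0548  0.3845] [[0.007, 1.0, 0.0], [1.0, -0.007, 0.001], [0.001, 0.0, -1.0]] [-0.53  0.6   0.79  1.63 -0.46  1.11  0.37] [0.668 0.028 0.365]
boss [0.668  0.0055 0.0703] 0.07220173122989171
trans ((558.0770874023438, 3.251932144165039), (63.568702697753906, 46.938865661621094), 89.53456115722656)
covers ((667.7974853515625, 3.672008514404297), (62.46036911010742, 62.4869270324707), 64.02245330810547)
```

View pics/w11.png

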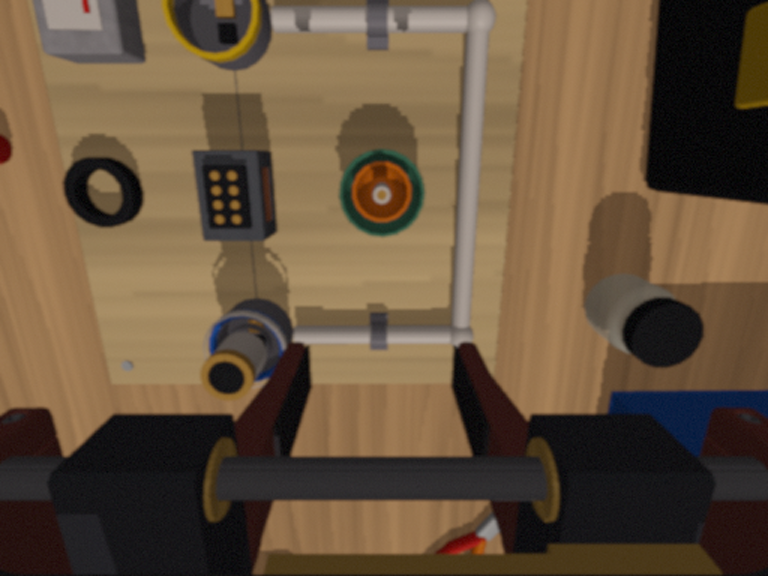

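View pics/s2.png

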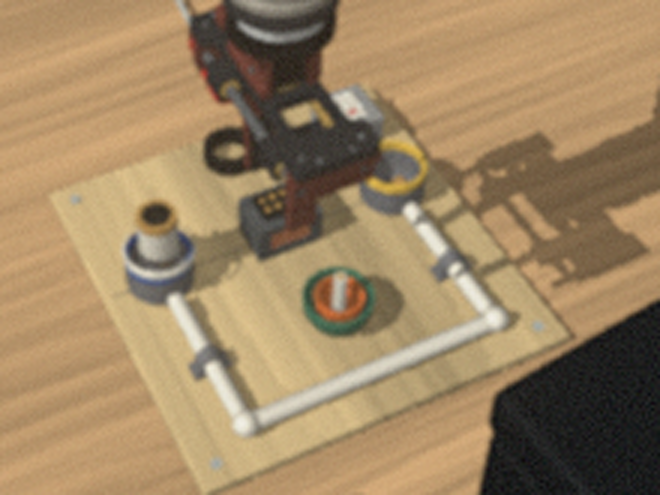

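The orange cover is cupped upright inside the green bowl at (382,193), with its boss top at 0.070 m as expected. The transformer, switch and lampholder are in place and the arm is clear, so I'll hand it in.

```bash
python3 -c "
from cell import r
print(r.job_done())"
```

```text
the job is handed in; nothing more can be done
None
```

I set out the lamp circuit in the order asked and handed it in at about 36 s; every placing measured within about 2 mm of its target, the lampholder is seated in the blue-rimmed box, and I did not touch the multimeter.

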